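# Find the socket that fits the stage clamp nut and nip it up

## Robot

A 6-joint arm with a two-finger parallel gripper is mounted at the origin on the work surface. World frame = base frame: x ahead of the robot, y to its left, z up, the work surface at z = 0. Lengths are in mm, angles in rad, forces in N, time in s.
With the tool pointing down it reaches from about 375 to 900 mm from the base axis. Payload 3.1 kg.
Tool frame: the origin (TCP) lies at the very end of the fingers, on their centre line; the grasp point (between the pads) lies 19 mm behind it (pinch_z is the distance from the TCP to the grasp point, in mm); z points along the fingers, y is the line along which they close (so a half turn about z gives the same grasp; the last joint's range is limited). The gripper opens to 87 mm and grips with 3 to 60 N. Pads are 19 mm wide; open, the fingers measure 117 mm over their backs; the gripper's body (75 mm by 190 mm) begins 51 mm behind the grasp point.
Start: joints at [1.006, 0.527, 1.433, -0, 1.181, -0.178], TCP at [235.146, 579.054, 222.548] pointing down, gripper open.
Joint ranges: [-3.08, 3.08], [-0.75, 2.2], [0.22, 2.44], [-1.43, 4.57], [0, 2.65], [-2.85, 2.85]. Speed limits (rad/s): [2.79, 2.79, 3.14, 3.14, 3.14, 3.14].

## Interface

Orientations are given as [roll, pitch, yaw] about the fixed x, y, z axes, in that order (R = Rz(yaw) Ry(pitch) Rx(roll)).
In Python, from rig import read_state, read_camera, sign_off, pinch_z gives the robot as it stands.
- The arm moves only by the tool servo_tool, never from a script. Its arguments are lists of equal length, an entry for each row: "delta_pos": the shift along the world's x, y, z scaled (see below), a list of three; "dr": the turn, a rotation vector about the world's x, y, z scaled (see below), a list of three; "fingers": the closure, from -1 (fully open) to 1 (shut). In form: {"delta_pos": [[dx, dy, dz], ...], "dr": [[rx, ry, rz], ...], "fingers": [fingers, ...]}. A call has 1 to 5 rows; each row is the pose to reach, as a shift and turn from the pose commanded when the call began, turning the shorter way round; what a row does not reach only later rows make up. The controller multiplies each number of a shift by 500 mm and each number of a turn by 180 degrees. A row lasts 1/8 s, in which the tool goes at most 62.5 mm and 10.7 degrees, less where a joint would pass 70% of its speed; a pose out of reach is approached as far as the arm can. A call with a number of a shift or a turn outside -1 to 1 is refused whole. A call with a gripper value outside its range is refused whole. The fingers move at their own pace and stop on an object; "force" is the grip in N (left out, the last holds). Time passes only in rows, so rows that repeat a pose let the fingers close. It gives the time, the measured TCP pose, the force, the opening and the grip force at its end, in the units of the state.
- read_state(): the state, without advancing time (a new reading comes with each control period).
- read_camera(name): name is "scene" or "top"; returns a dict with "pixels" (480x640x3 uint8, blue, green, red), "camera_matrix" (3x3 intrinsics, pixels), "rvec" (rotation vector, rad) and "tvec" (3), from world to camera coordinates, as OpenCV has them. Camera axes: x right, y down, z forward; pixel columns grow to the right and rows downward; lengths in mm; the calibration is good to about 2 mm. A picture is of the moment at which its call begins. There is no depth.
- sign_off(): hands the job in; it is judged then, once.
The state is a dict: "clock": time; "q": joint angles; "joint_velocities": joint speeds; "effort": joint torques, N m; "position": TCP position; "eef_rot": TCP orientation; "force": force on the tool from outside, world axes, zero at the start; "moment": the same for the moment, N m; "finger_gap": finger opening in mm; "grasp_force": force on a finger pad.
Only numpy, scipy, OpenCV 4.12 (cv2) and the standard library are available. Lean on these libraries where they do the work, as an engineer would, in place of code of your own. Each camera call takes 0.05 s, during which the arm holds its last target. There are 200 camera calls.

## Task

The stage's clamp on the robot's left has worked loose: try sockets from the tray on its hex nut until you have the one that really fits (right down on the collar, not too big either), and with it turn the nut clockwise, seen from above, until it comes up tight. Stand any socket that does not fit back upright in the tray, do not knock over a socket or disturb the ratchet, wafer box and probe positioner, and finish while still gripping the right socket, fully down on the tightened nut.

Things in the scene. Friction and masses are not known exactly. Their poses are not given: they have to be found in the camera images.
- station: Fixed stage: dark T-slot base plate 300 x 280 x 25 mm, origin at the centre of its underside, x away from the robot, y to its left. Round steel chuck on slides, top 122 mm above the bench, its near edge 73 mm beyond the nuts' line. Two strap clamps hold it: studs at x = -75 mm, y = +75 mm (the robot's left: the loose one to tighten) and y = -75 mm.
- nut_1_seat (a point): Centre of the top face of the collar of nut 1, 58 mm above the bench, turning with the nut; z up. Hex flats face along x and every 60 degrees; the hex, its upper rim chamfered, stands 15 mm above this point, the fixed stud's tip 6 mm more. A fitting socket's mouth rests at this height. Hex 17, 22 or 27 mm across flats: not known beforehand, and not the same on both nuts.
- nut_2_seat (a point): Centre of the top face of the collar of nut 2, 58 mm above the bench, turning with the nut; z up. Hex flats face along x and every 60 degrees; the hex, its upper rim chamfered, stands 15 mm above this point, the fixed stud's tip 6 mm more. A fitting socket's mouth rests at this height. Hex 17, 22 or 27 mm across flats: not known beforehand, and not the same on both nuts.
- clamp_1: Fixed strap clamp that carries nut 1; which clamp is on the left changes. Step block, steel strap 108 x 32 mm whose top is 51 mm above the bench, 34 mm washer, stud. Origin: on the stud's axis at the top of the base plate, 25 mm above the bench; x along the strap towards the stage. Within 60 mm of the stud nothing stands higher than its tip.
- clamp_2: Fixed strap clamp that carries nut 2; which clamp is on the left changes. Step block, steel strap 108 x 32 mm whose top is 51 mm above the bench, 34 mm washer, stud. Origin: on the stud's axis at the top of the base plate, 25 mm above the bench; x along the strap towards the stage. Within 60 mm of the stud nothing stands higher than its tip.
- nut_1 (a joint): How far nut 1 has been turned clockwise (seen from above), rad: starts at 0.35 to 0.8, tight at 1.2, where it meets a hard stop. It turns against about 0.2 N m of friction and stays where it is left.
- nut_2 (a joint): The same for nut 2.
- socket_26: Deep chrome-steel socket for 17 mm nuts, plain round outside 26 mm across, 60 mm tall, standing mouth down in the tray, square drive hole on top. Its six-point hex hole is 18.4 mm across flats, 26 mm deep, solid above. Origin: centre of the mouth rim (lower end), z up along the axis; the hole's flats face along its x and every 60 degrees from it.
- socket_32: Deep chrome-steel socket for 22 mm nuts, plain round outside 32 mm across, 60 mm tall, standing mouth down in the tray, square drive hole on top. Its six-point hex hole is 23.4 mm across flats, 26 mm deep, solid above. Origin: centre of the mouth rim (lower end), z up along the axis; the hole's flats face along its x and every 60 degrees from it.
- socket_38: Deep chrome-steel socket for 27 mm nuts, plain round outside 38 mm across, 60 mm tall, standing mouth down in the tray, square drive hole on top. Its six-point hex hole is 28.4 mm across flats, 26 mm deep, solid above. Origin: centre of the mouth rim (lower end), z up along the axis; the hole's flats face along its x and every 60 degrees from it.
- tray: Low steel tray, fixed, 110 (x) x 260 (y) x 14 mm with 3 mm walls and a rubber liner whose top is 5 mm above the bench; origin at the centre of its underside, on the bench. The three sockets stand on the liner in a row along its y, about 80 mm apart, in any order.
- ratchet: Ratchet handle lying on the bench beyond the tray's right end, 235 x 36 x 34 mm, origin under its middle. Leave it alone.
- wafer_box: Round white wafer box, 116 mm across, 15 mm high, on the bench left of the station, origin at the centre of its underside. Leave it alone.
- positioner: Small black magnetic-foot probe positioner, about 55 x 45 x 74 mm, on the bench to the right of the station's far side, origin under its middle. Leave it alone.
There are look-alikes about, which are no part of the job. Leave any pink look-alike of the socket_38 alone.

How it is judged (in metres and radians):
On the way:
1. the socket that fits is held, fully down on the left-hand nut, before that nut is tight (((y of nut_1_seat in the frame of station above 0 m and horizontal distance between socket_32 and nut_1_seat below 0.003 m and z of socket_32 in the frame of nut_1_seat between -0.003 and 0.003 m and angle between the z axis of socket_32 and the z axis of nut_1_seat, either way round below 0.07 rad and contact force between the fingers and socket_32 above 2 N and value of joint nut_1 below 1.1 rad) or (y of nut_2_seat in the frame of station above 0 m and horizontal distance between socket_26 and nut_2_seat below 0.003 m and z of socket_26 in the frame of nut_2_seat between -0.003 and 0.003 m and angle between the z axis of socket_26 and the z axis of nut_2_seat, either way round below 0.07 rad and contact force between the fingers and socket_26 above 2 N and value of joint nut_2 below 1.1 rad))), for 0.1 s.
At the end, for the whole second after the job is handed in: The left-hand nut is within 0.08 rad of tight (1.2); the socket of its size is on it, mouth within 3 mm of the collar's height, 3 mm of centre, 4 degrees of square, gripped (over 2 N) and still; the two other sockets stand upright in the tray (((y of nut_1_seat in the frame of station above 0 m and horizontal distance between socket_32 and nut_1_seat below 0.003 m and z of socket_32 in the frame of nut_1_seat between -0.003 and 0.003 m and angle between the z axis of socket_32 and the z axis of nut_1_seat, either way round below 0.07 rad and contact force between the fingers and socket_32 above 2 N and value of joint nut_1 above 1.12 rad and linear speed of socket_32 below 0.02 m/s and z of socket_26 in the frame of tray between 0.002 and 0.01 m and angle between each of socket_26, socket_38's own z axis and vertical below 0.12 rad and x of socket_26 in the frame of tray between -0.05 and 0.05 m and y of socket_26 in the frame of tray between -0.125 and 0.125 m and z of socket_38 in the frame of tray between 0.002 and 0.01 m and x of socket_38 in the frame of tray between -0.05 and 0.05 m and y of socket_38 in the frame of tray between -0.125 and 0.125 m) or (y of nut_2_seat in the frame of station above 0 m and horizontal distance between socket_26 and nut_2_seat below 0.003 m and z of socket_26 in the frame of nut_2_seat between -0.003 and 0.003 m and angle between the z axis of socket_26 and the z axis of nut_2_seat, either way round below 0.07 rad and contact force between the fingers and socket_26 above 2 N and value of joint nut_2 above 1.12 rad and linear speed of socket_26 below 0.02 m/s and z of socket_32 in the frame of tray between 0.002 and 0.01 m and angle between each of socket_32, socket_38's own z axis and vertical below 0.12 rad and x of socket_32 in the frame of tray between -0.05 and 0.05 m and y of socket_32 in the frame of tray between -0.125 and 0.125 m and z of socket_38 in the frame of tray between 0.002 and 0.01 m and x of socket_38 in the frame of tray between -0.05 and 0.05 m and y of socket_38 in the frame of tray between -0.125 and 0.125 m))); the arm keeps its last pose, push and grip.
It fails at once if a socket is tipped over (angle between any of socket_26, socket_32, socket_38's own z axis and vertical above 0.6 rad).
It fails at once if the ratchet, the wafer box or the positioner is moved more than 20 mm (distance of any of ratchet, wafer_box, positioner from where it was at the start of the episode above 0.02 m).
It also fails if it takes over 67 s, if anything falls off the work surface, if the arm or the gripper's body presses on something with over 40 N, if the wrist force passes 120 N, or if a joint passes its speed limit or range.

## Working session

There is one attempt and no reset: what is moved stays moved. The work goes in short steps, Python scripts to look and compute and a tool call to move; the robot and the scene stay as the last step left them, time stands still between calls to the robot, and variables do not carry over. Pictures are saved under pics/ and viewed, at most 10 in all, crops included, and the job is handed in when it is done.

Besides the shell and the picture viewer there is one more tool, called after ">>>" in YAML: its name, and indented under it one key for each argument. servo_tool: Moves the arm, as the interface text tells. Shifts and turns lie within -1 to 1; 1 stands for 500 mm of shift or 180 degrees of turn. Its arguments: {"type":"object","properties":{"delta_pos":{"type":"array","items":{"type":"array","items":{"type":"number"}}},"dr":{"type":"array","items":{"type":"array","items":{"type":"number"}}},"fingers":{"type":"array","items":{"type":"number"}},"force":{"type":"number"}},"required":["delta_pos","dr","fingers"]}

```bash
mkdir -p pics; cat > h.py <<'E'
import cv2,numpy as np
from rig import *
def cam(n):
    c=read_camera(n); R=cv2.Rodrigues(np.array(c["rvec"],float))[0]
    return c["pixels"],np.array(c["camera_matrix"],float),R,np.array(c["tvec"],float).ravel()
def ray(K,R,t,uv,z):
    d=R.T@np.linalg.inv(K)@np.array([uv[0],uv[1],1.]); o=-R.T@t
    return o+d*(z-o[2])/d[2]
def proj(K,R,t,p):
    c=K@(R@np.array(p,float)+t); return c[:2]/c[2]
E
python3 - <<'E'
from h import *
for n in("scene","top"):
    im,K,R,t=cam(n); cv2.imwrite(f"pics/{n}0.png",im); print(n,K[0,0],-R.T@t,np.round(R[2],2))
s=read_state();print(s)
E
```

```text
scene 568.1128619569531 [1517.6044407   568.44696063  922.31692852] [-0.68 -0.41 -0.6 ]
top 608.7374317062731 [ 277.47157524  -25.08537107 1766.85157071] [ 0.16 -0.   -0.99]
{'clock': 0.1, 'q': array([ 1.00650434e+00,  5.28375222e-01,  1.43376931e+00, -1.50453423e-05,
        1.18138767e+00, -1.78522122e-01]), 'joint_velocities': array([-0.00067714, -0.00354081, -0.00361394,  0.00074989, -0.0003349 ,
        0.00050871]), 'effort': array([ 1.62622960e-04, -4.40980875e+01, -1.77150142e+01,  6.35664468e-02,
        5.33925800e-02, -4.19518653e-05]), 'position': array([234.8044645 , 578.51092269, 221.6697869 ]), 'eef_rot': array([-3.13968147e+00, -3.30727965e-04,  2.75582820e+00]), 'force': array([-0.47921744,  0.46036364, -0.42530611]), 'moment': array([-0.01316279,  0.03334098, -0.01463845]), 'grasp_force': 0.0, 'finger_gap': 87.03960910190217}
```

View pics/scene0.png

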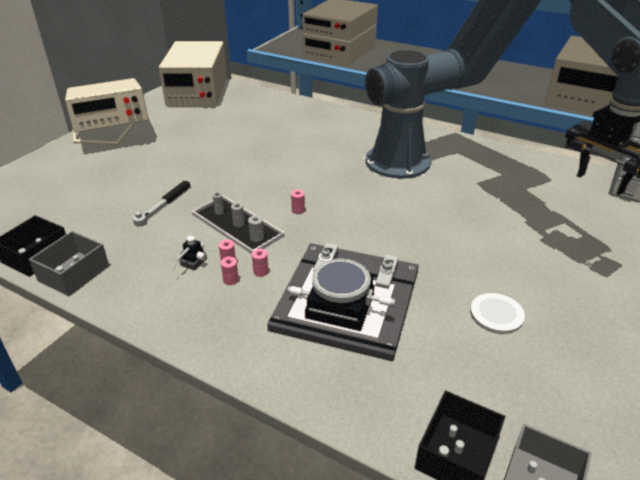

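View pics/top0.png

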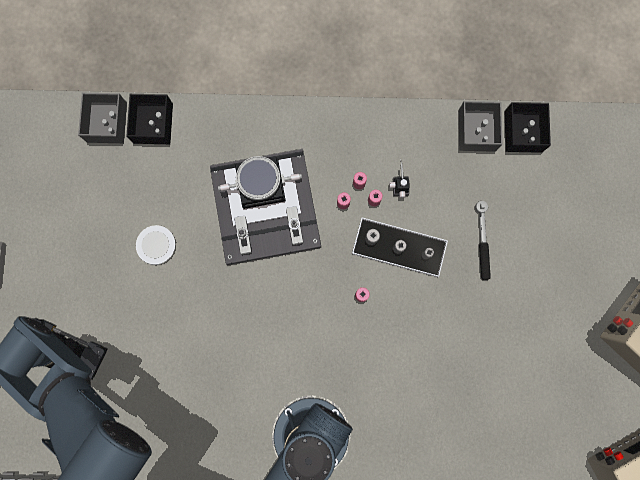

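Scene shows the station with chuck at top-camera (258,178), left clamp nut about (243,232) and right one about (295,224). The tray has three grey sockets at (373,236) largest, (401,246) and (429,253) smallest. Pink look-alikes are at (344,201), (360,181), (376,197) and (362,295). I want the grey sockets in the tray; the pink ones I exclude. Next is a close crop to check this and measure.

```bash
python3 - <<'E'
from h import *
im,K,R,t=cam("top")
a=cv2.resize(im[205:260,215:320],None,fx=7,fy=7,interpolation=cv2.INTER_CUBIC)
b=cv2.resize(im[215:280,350:450],None,fx=7,fy=7,interpolation=cv2.INTER_CUBIC)[:210+200]
a=a[:,:700];b=b[:,:700]
a=cv2.resize(a,None,fx=.8,fy=.8);b=cv2.resize(b,None,fx=.7,fy=.7)
w=max(a.shape[1],b.shape[1]);pad=lambda i:cv2.copyMakeBorder(i,0,0,0,w-i.shape[1],cv2.BORDER_CONSTANT)
cv2.imwrite("pics/crop1.png",np.vstack([pad(a),pad(b)])[:600])
# tray: liner dark
hsv=cv2.cvtColor(im,cv2.COLOR_BGR2HSV); g=cv2.cvtColor(im,cv2.COLOR_BGR2GRAY)
m=np.zeros_like(g); m[215:280,350:450]=(g[215:280,350:450]<75)*255
c=max(cv2.findContours(m,0,2)[0],key=cv2.contourArea); r=cv2.minAreaRect(c)
P=np.array([ray(K,R,t,p,5)[:2] for p in cv2.boxPoints(r)]);print("tray",P.mean(0),np.linalg.norm(np.diff(P,axis=0),axis=1),np.round(P))
# bright blobs inside the tray (socket tops z=65)
m2=np.zeros_like(g); box=cv2.boxPoints((r[0],(r[1][0]-6,r[1][1]-6),r[2])); cv2.fillPoly(m2,[box.astype(int)],255)
m3=cv2.bitwise_and(m2,((g>95)*255).astype(np.uint8))
n,_,st,ce=cv2.connectedComponentsWithStats(m3)
for i in range(1,n):
    if st[i,4]>15: print(st[i],ce[i],ray(K,R,t,ce[i],65)[:2])
# station plate
m=np.zeros_like(g); m[140:275,200:330]=(g[140:275,200:330]<110)*255
m=cv2.morphologyEx(m,cv2.MORPH_CLOSE,np.ones((9,9)))
c=max(cv2.findContours(m,0,2)[0],key=cv2.contourArea); r=cv2.minAreaRect(c)
P=np.array([ray(K,R,t,p,25)[:2] for p in cv2.boxPoints(r)]);print("stn",P.mean(0),np.linalg.norm(np.diff(P,axis=0),axis=1),np.round(P))
e=P[1]-P[0] if np.linalg.norm(P[1]-P[0])>np.linalg.norm(P[2]-P[1]) else P[2]-P[1]
if e[0]<0:e=-e
th=np.arctan2(e[1],e[0]);print("yaw",np.degrees(th))
x=np.array([np.cos(th),np.sin(th)]);y=np.array([-x[1],x[0]])
for s in(75,-75):
    p=P.mean(0)-75*x+s*y; print(s,p,proj(K,R,t,[*p,79]),proj(K,R,t,[*p,58]))
E
```

```text
tray [ 536.56958474 -244.57773423] [101.69179485 253.53865581 101.16315795] [[ 518. -110.]
 [ 617. -135.]
 [ 555. -380.]
 [ 457. -354.]]
[367 229  13  13 118] [372.81355932 235.16949153] [ 559.28238377 -161.84705737]
[395 240  11  11  79] [400.2278481  245.20253165] [ 532.21093471 -239.58156568]
[425 248   9   9  51] [428.84313725 252.03921569] [ 514.4423384  -320.37379315]
stn [645.17562733 152.30488162] [287.92666325 307.38857409 280.31210378] [[765. 325.]
 [825.  44.]
 [524. -17.]
 [467. 257.]]
yaw 11.452533689879141
75 [556.77720828 210.91989258] [240.60427376 232.4266094 ] [241.58392271 233.65301823]
-75 [586.56061637  63.90646257] [293.2122191  223.11519863] [293.56101931 224.44944026]
```

View pics/crop1.png

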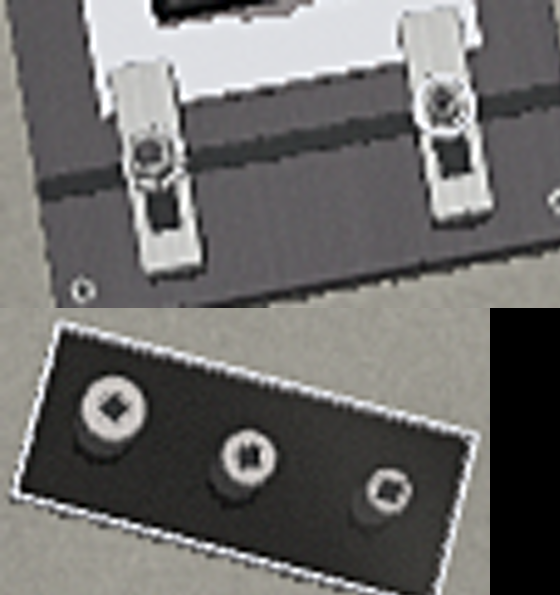

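The crop confirms three grey sockets with square drives in the tray, ordered large, medium and small from left to right. The left nut is at about top pixel (242,232), but its size is unclear. I'll try the smallest socket first, since a seat with it is conclusive. First I'll refine the nut position with both cameras.

```bash
python3 - <<'E'
from h import *
im,K,R,t=cam("top"); im2,K2,R2,t2=cam("scene")
p=ray(K,R,t,(242.1,232.3),76);q=ray(K,R,t,(294.1,223.2),76);print(p,q,np.linalg.norm(p-q))
u=proj(K2,R2,t2,p);v=proj(K2,R2,t2,q);print(u,v)
f=lambda i,c,s:cv2.resize(i[int(c[1])-s:int(c[1])+s,int(c[0])-s:int(c[0])+s],(300,300),interpolation=cv2.INTER_CUBIC)
A=np.hstack([f(im,(242,232),12),f(im,(294,223),12)]);B=np.hstack([f(im2,u,15),f(im2,v,15)])
cv2.imwrite("pics/crop2.png",np.vstack([A,B]));print(np.int32(u),np.int32(v))
E
```

```text
[557.72553407 207.14660764  76.        ] [586.92081922  61.55222751  76.        ] 148.49272103361366
[387.62995412 259.90872049] [326.44044572 247.40246294]
[387 259] [326 247]
```

View pics/crop2.png

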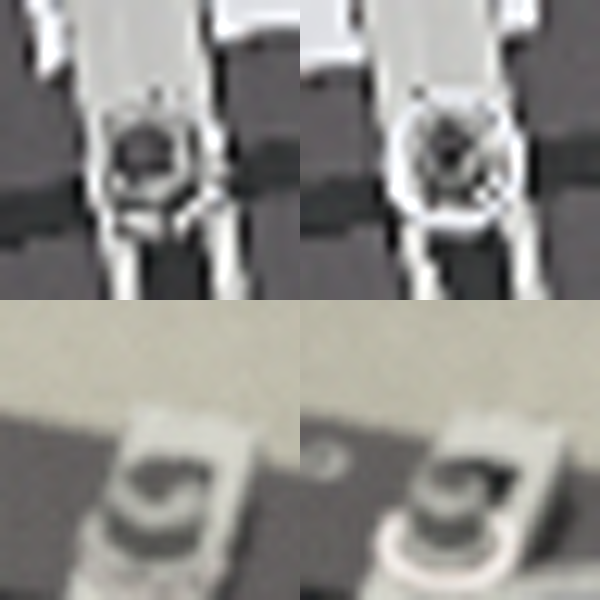

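Top row: the left hexagon is about 7 px across and the right one about 5.5 px. In the scene view they are 11 px and 9 px, about 25 and 20 mm over corners. The left nut is therefore probably 22 mm, so I'll try the medium socket first: it must go down, and it would spin freely on a 17.

>>> servo_tool:
  delta_pos:
    - [0.0396, -0.109, 0]
    - [0.0792, -0.218, 0]
    - [0.119, -0.327, 0]
    - [0.158, -0.437, 0]
    - [0.198, -0.546, 0]
  dr:
    - [0, 0, 0.044]
    - [0, 0, 0.044]
    - [0, 0, 0.044]
    - [0, 0, 0.044]
    - [0, 0, 0.044]
  fingers: [-0.264, -0.264, -0.264, -0.264, -0.264]
  force: 20

```text
clock: 0.88
position: [334.6, 304.4, 222.7]
eef_rot: [3.141, 0.001, 2.895]
force: [-0.7, -0.3, -0.2]
finger_gap: 55.9
grasp_force: 0.0
```

>>> servo_tool:
  delta_pos:
    - [0.0396, -0.109, 0]
    - [0.0792, -0.218, 0]
    - [0.119, -0.327, 0]
    - [0.158, -0.437, 0]
    - [0.198, -0.546, 0]
  dr:
    - [0, 0, 0]
    - [0, 0, 0]
    - [0, 0, 0]
    - [0, 0, 0]
    - [0, 0, 0]
  fingers: [-0.264, -0.264, -0.264, -0.264, -0.264]

```text
clock: 1.5
position: [433.7, 31.1, 222.8]
eef_rot: [3.141, 0.001, 2.894]
force: [1.1, 0.3, 0.8]
finger_gap: 55.2
grasp_force: 0.0
```

>>> servo_tool:
  delta_pos:
    - [0.0396, -0.109, 0]
    - [0.0792, -0.218, -0.02]
    - [0.119, -0.327, -0.06]
    - [0.158, -0.437, -0.12]
    - [0.198, -0.546, -0.16]
  dr:
    - [0, 0, 0]
    - [0, 0, 0]
    - [0, 0, 0]
    - [0, 0, 0]
    - [0, 0, 0]
  fingers: [-0.264, -0.264, -0.264, -0.264, -0.264]

```text
clock: 2.12
position: [531.5, -239.7, 142.0]
eef_rot: [3.141, -0.001, 2.894]
force: [0.3, 0.1, 0.4]
finger_gap: 55.2
grasp_force: 0.0
```

```bash
python3 - <<'E'
from h import *
s=read_state();print(s['clock'],s['position'],s['eef_rot'],s['finger_gap'],s['q'],s['force'])
im,K,R,t=cam("top");im2,K2,R2,t2=cam("scene")
# linear triangulation of left nut
def tri(a,b):
    P=[k@np.c_[r,tt] for k,r,tt in((K,R,t),(K2,R2,t2))]
    X=cv2.triangulatePoints(P[0],P[1],np.array(a,float).reshape(2,1),np.array(b,float).reshape(2,1));return (X[:3]/X[3]).ravel()
print(tri((241.3,231.6),(387.6,261.3)))
for a in((241.0,231.5),(241.5,231.7)):print(ray(K,R,t,a,79),ray(K,R,t,a,73))
print(ray(K2,R2,t2,(387.6,261.3),73))
print(ray(K,R,t,(293.7,222.7),79))
E
```

```text
2.125 [ 531.50356336 -239.6980526   141.98423585] [ 3.14092126e+00 -1.02520380e-03  2.89369094e+00] 55.17840588612143 [-6.15353586e-01  5.75157069e-01  1.61442764e+00  3.16807225e-04
  9.53205931e-01 -1.93843147e+00] [0.30110876 0.07956678 0.42107089]
[560.19733184 209.10975154  74.40397303]
[559.44073701 209.92155261  79.        ] [560.4430852  210.75695873  73.        ]
[558.90115799 208.49266241  79.        ] [559.90158808 209.3229891   73.        ]
[558.96379318 207.85994219  73.        ]
[587.77945534  62.56688443  79.        ]
```

>>> servo_tool:
  delta_pos:
    - [0.0014, 0, -0.1]
    - [0.0014, 0, -0.2]
    - [0.0014, 0, -0.216]
    - [0.0014, 0, -0.216]
    - [0.0014, 0, -0.216]
  dr:
    - [0, 0, 0]
    - [0, 0, 0]
    - [0, 0, 0]
    - [0, 0, 0]
    - [0, 0, 0]
  fingers: [-0.264, -0.264, -0.264, 0.5, 0.5]
  force: 5

```text
clock: 2.85
position: [533.6, -238.9, 37.3]
eef_rot: [-3.14, 0.004, 2.894]
force: [0.8, 0.2, -0.1]
finger_gap: 42.2
grasp_force: 0.0
```

>>> servo_tool:
  delta_pos:
    - [0, 0, 0]
    - [0, 0, 0]
    - [0, 0, 0]
    - [0, 0, 0]
    - [0, 0, 0]
  dr:
    - [0, 0, 0]
    - [0, 0, 0]
    - [0, 0, 0]
    - [0, 0, 0]
    - [0, 0, -0.05]
  fingers: [0.5, 0.5, -0.264, -0.264, -0.264]

```text
clock: 3.48
position: [531.7, -237.5, 34.8]
eef_rot: [3.141, -0.002, 2.733]
force: [-0.9, 0.1, -0.2]
finger_gap: 51.7
grasp_force: 0.0
```

>>> servo_tool:
  delta_pos:
    - [0, 0, 0]
    - [0, 0, 0]
    - [0, 0, 0]
    - [0, 0, 0]
    - [0, 0, 0]
  dr:
    - [0, 0, -0.058]
    - [0, 0, -0.116]
    - [0, 0, -0.174]
    - [0, 0, -0.232]
    - [0, 0, -0.29]
  fingers: [-0.264, -0.264, -0.264, -0.264, -0.264]

```text
clock: 4.1
position: [531.7, -237.5, 34.7]
eef_rot: [-3.141, -0.002, 1.82]
force: [-0.4, 0.3, 0.9]
finger_gap: 55.2
grasp_force: 0.0
```

>>> servo_tool:
  delta_pos:
    - [0, 0, 0]
    - [0, 0, 0]
    - [0, 0, 0]
    - [0, 0, 0]
    - [0, 0, 0]
  dr:
    - [0, 0, -0.058]
    - [0, 0, -0.116]
    - [0, 0, -0.16]
    - [0, 0, -0.16]
    - [0, 0, -0.16]
  fingers: [-0.264, -0.264, -0.264, -0.264, 0.5]

```text
clock: 4.72
position: [532.0, -237.9, 34.9]
eef_rot: [-3.141, -0.0, 1.325]
force: [-0.3, -0.5, 0.1]
finger_gap: 50.7
grasp_force: 0.0
```

>>> servo_tool:
  delta_pos:
    - [0, 0, 0]
    - [0, 0, 0]
    - [0, 0, 0]
    - [0, 0, 0]
    - [0, 0, 0]
  dr:
    - [0, 0, 0]
    - [0, 0, 0]
    - [0, 0, 0]
    - [0, 0, 0]
    - [0, 0, 0]
  fingers: [0.5, 0.5, 0.5, 0.5, 0.5]

```text
clock: 5.35
position: [532.6, -238.4, 35.4]
eef_rot: [3.141, 0.0, 1.323]
force: [1.2, -0.5, -0.3]
finger_gap: 31.9
grasp_force: 5.0
```

>>> servo_tool:
  delta_pos:
    - [0, 0, 0]
    - [0, 0, 0.06]
    - [0, 0, 0.16]
    - [0.006, 0.1, 0.26]
    - [0.012, 0.2, 0.28]
  dr:
    - [0, 0, 0]
    - [0, 0, 0]
    - [0, 0, 0]
    - [0, 0, 0]
    - [0, 0, 0]
  fingers: [0.5, 0.5, 0.5, 0.5, 0.5]
  force: 30

```text
clock: 5.98
position: [538.8, -138.5, 177.4]
eef_rot: [3.139, 0.001, 1.32]
force: [1.1, 0.2, -1.9]
finger_gap: 31.6
grasp_force: 29.9
```

>>> servo_tool:
  delta_pos:
    - [0.01, 0.12, 0]
    - [0.018, 0.24, 0]
    - [0.026, 0.36, 0]
    - [0.034, 0.48, 0]
    - [0.042, 0.6, 0]
  dr:
    - [0, 0, 0]
    - [0, 0, 0]
    - [0, 0, 0]
    - [0, 0, 0]
    - [0, 0, 0]
  fingers: [0.5, 0.5, 0.5, 0.5, 0.5]

```text
clock: 6.6
position: [557.5, 163.5, 174.3]
eef_rot: [-3.138, 0.002, 1.323]
force: [0.6, 0.9, -3.1]
finger_gap: 31.3
grasp_force: 29.9
```

>>> servo_tool:
  delta_pos:
    - [0, 0.08, 0]
    - [0, 0.0956, 0]
    - [0, 0.0956, -0.06]
    - [0, 0.0956, -0.09]
    - [0, 0.0956, -0.09]
  dr:
    - [0, 0, 0]
    - [0, 0, 0]
    - [0, 0, 0]
    - [0, 0, 0]
    - [0, 0, 0]
  fingers: [0.5, 0.5, 0.5, 0.5, 0.5]

```text
clock: 7.22
position: [557.7, 208.4, 128.5]
eef_rot: [-3.137, 0.002, 1.322]
force: [-0.3, -0.6, -2.0]
finger_gap: 31.3
grasp_force: 29.9
```

```bash
python3 - <<'E'
from h import *
s=read_state();print(s['position'],s['eef_rot'],s['finger_gap'],s['grasp_force'])
im,K,R,t=cam("scene")
p=s['position']; a=proj(K,R,t,[p[0],p[1],p[2]-30]); b=proj(K,R,t,[559.5,209.4,73]);print(a,b)
c=im[200:300,320:450];cv2.imwrite("pics/held.png",cv2.resize(c,None,fx=5,fy=5,interpolation=cv2.INTER_CUBIC))
E
```

```text
[557.6876206  208.4029206  128.53540205] [-3.13718992e+00  2.22068799e-03  1.32210696e+00] 31.283387330955584 29.886510270880535
[388.85554649 252.51217412] [388.11723178 261.6412181 ]
```

View pics/held.png

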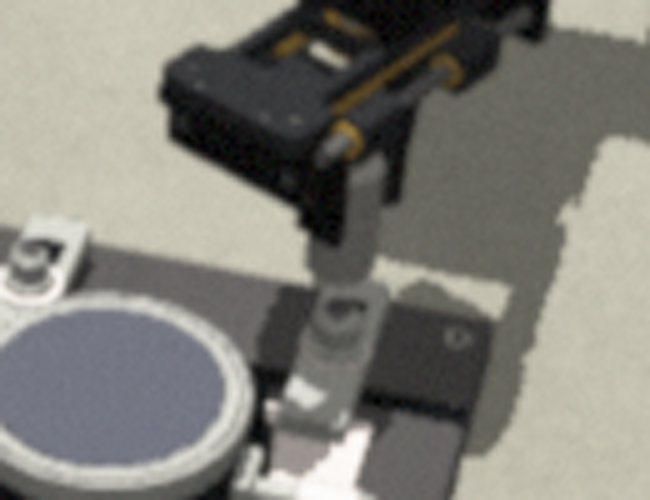

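The picture shows the socket gripped upright over the nut, mouth at about scene pixel (388,255) and nut at about (387,261). It is nearly aligned, with about 1–2 mm to trim.

>>> servo_tool:
  delta_pos:
    - [0.004, 0.0012, -0.02]
    - [0.004, 0.0012, -0.04]
    - [0.004, 0.0012, -0.048]
    - [0.004, 0.0012, -0.052]
    - [0.004, 0.0012, -0.056]
  dr:
    - [0, 0, 0]
    - [0, 0, 0]
    - [0, 0, 0]
    - [0, 0, 0]
    - [0, 0, 0]
  fingers: [0.5, 0.5, 0.5, 0.5, 0.5]

```text
clock: 7.9
position: [561.3, 210.3, 102.2]
eef_rot: [3.141, -0.0, 1.323]
force: [-1.0, -0.2, -1.4]
finger_gap: 31.4
grasp_force: 29.9
```

>>> servo_tool:
  delta_pos:
    - [0, 0, -0.002]
    - [0, 0, -0.004]
    - [0, 0, -0.006]
    - [0, 0, -0.006]
  dr:
    - [0, 0, 0]
    - [0, 0, 0]
    - [0, 0, 0]
    - [0, 0, 0]
  fingers: [0.5, 0.5, 0.5, 0.5]

```text
clock: 8.4
position: [560.4, 210.5, 99.0]
eef_rot: [-3.14, -0.0, 1.323]
force: [-1.8, 2.4, -0.6]
finger_gap: 31.8
grasp_force: 29.9
```

```bash
python3 - <<'E'
from h import *
for i in range(4):
    s=read_state();print(s['position'],s['force'],s['moment']); read_camera("top")
E
```

```text
[560.43845249 210.51241173  99.01576249] [-1.83967827  2.43142394 -0.55097787] [ 0.15427785  0.4847803  -0.03048307]
[560.41516485 210.47920258  98.90832882] [-1.88255824  2.39476162 -1.36824324] [0.28599639 0.47423514 0.03956443]
[560.41173908 210.47838489  98.86624362] [-1.44786135  1.08874829 -0.33984373] [0.2709204  0.5860854  0.02038743]
[560.48145196 210.47282502  98.88132526] [-2.65011673  1.68342777  0.36755609] [0.29530156 0.58947052 0.01679358]
```

>>> servo_tool:
  delta_pos:
    - [0, 0, -0.004]
    - [0, 0, -0.008]
    - [0, 0, -0.012]
    - [0, 0, -0.014]
    - [0, 0, -0.014]
  dr:
    - [0, 0, 0]
    - [0, 0, 0]
    - [0, 0, 0]
    - [0, 0, 0]
    - [0, 0, 0]
  fingers: [0.5, 0.5, 0.5, 0.5, 0.5]

```text
clock: 9.22
position: [560.4, 210.4, 91.9]
eef_rot: [-3.14, 0.0, 1.323]
force: [-4.5, 3.1, 0.8]
finger_gap: 31.1
grasp_force: 29.8
```

```bash
python3 - <<'E'
from h import *
for i in range(2):
    s=read_state();print(s['position'],s['force'],s['moment']); read_camera("top")
E
```

```text
[560.43712443 210.40967707  91.85089065] [-4.53705036  3.12077025  0.80575491] [ 0.55558775  0.90992071 -0.01735638]
[560.41242033 210.4155165   91.83563065] [-4.27666255  3.49739969 -0.15887358] [0.59072334 0.96460406 0.01317931]
```

>>> servo_tool:
  delta_pos:
    - [-0.0015, 0.001, -0.003]
    - [-0.0015, 0.001, -0.006]
    - [-0.0015, 0.001, -0.0085]
    - [-0.0015, 0.001, -0.0085]
  dr:
    - [0, 0, 0]
    - [0, 0, 0]
    - [0, 0, 0]
    - [0, 0, 0]
  fingers: [0.5, 0.5, 0.5, 0.5]

```text
clock: 9.82
position: [560.4, 210.7, 88.3]
eef_rot: [-3.142, 0.0, 1.323]
force: [-4.1, 1.6, 3.4]
finger_gap: 31.3
grasp_force: 29.8
```

```bash
python3 - <<'E'
from h import *
for i in range(2):
    s=read_state();print(s['position'],s['force'],s['moment']); read_camera("top")
E
```

```text
[560.44477835 210.70380243  88.25874247] [-4.10797916  1.58606155  3.41969307] [ 0.30742931  1.05732238 -0.01933359]
[560.43959276 210.71665123  88.25109778] [-3.06779114  1.83792586  4.24082932] [ 0.35857737  1.04327569 -0.01114945]
```

>>> servo_tool:
  delta_pos:
    - [-0.001, 0, -0.001]
    - [-0.001, 0, -0.002]
    - [-0.001, 0, -0.002]
  dr:
    - [0, 0, 0]
    - [0, 0, 0]
    - [0, 0, 0]
  fingers: [0.5, 0.5, 0.5]

```text
clock: 10.3
position: [560.5, 210.8, 88.2]
eef_rot: [3.14, -0.001, 1.323]
force: [-4.5, 1.7, 8.0]
finger_gap: 31.3
grasp_force: 29.8
```

>>> servo_tool:
  delta_pos:
    - [0, 0, 0]
    - [0, 0, 0]
    - [0, 0, 0]
    - [0, 0, 0]
  dr:
    - [0, 0, -0.04]
    - [0, 0, -0.08]
    - [0, 0, -0.11]
    - [0, 0, -0.11]
  fingers: [0.5, 0.5, 0.5, 0.5]

```text
clock: 10.8
position: [560.9, 211.0, 88.1]
eef_rot: [3.14, -0.002, 0.977]
force: [-3.5, 2.4, 8.6]
finger_gap: 31.3
grasp_force: 29.8
```

```bash
python3 - <<'E'
from h import *
for i in range(2):
    s=read_state();print(s['position'],s['eef_rot'],s['force'],s['moment'],s['effort'][5]); read_camera("top")
E
```

```text
[560.87881508 210.95517101  88.147463  ] [ 3.13987270e+00 -1.71720847e-03  9.77441822e-01] [-3.47490165  2.40719342  8.64460505] [0.48009076 1.06476753 0.08505413] 0.1663892576470971
[560.84340114 210.95646945  88.13434154] [ 3.13996085e+00 -1.67542569e-03  9.77789493e-01] [-3.77783397  2.13744993  7.7674085 ] [0.36249198 1.12612453 0.03755427] 0.07399861235171556
```

>>> servo_tool:
  delta_pos:
    - [0, 0, 0]
    - [0, 0, 0]
  dr:
    - [0, 0, -0.03]
    - [0, 0, -0.06]
  fingers: [0.5, 0.5]

```text
clock: 11.15
position: [561.3, 210.8, 88.2]
eef_rot: [3.139, -0.002, 0.787]
force: [-3.2, 1.5, 6.8]
finger_gap: 31.3
grasp_force: 29.8
```

```bash
python3 - <<'E'
from h import *
for i in range(2):
    s=read_state();print(s['position'],s['eef_rot'],s['force'],s['moment'],s['effort'][5]); read_camera("top")
E
```

```text
[561.26304047 210.84544189  88.18111483] [ 3.13941419e+00 -2.45381812e-03  7.87053074e-01] [-3.21505286  1.50551788  6.81382962] [0.34597391 0.94316752 0.20781727] -0.29176843352615833
[561.27101373 210.84918617  88.15396529] [ 3.13947668e+00 -2.46785611e-03  7.84470155e-01] [-3.5560366   2.40751181  6.25527002] [0.35495263 1.00082806 0.09833662] 0.3118244558572769
```

Moment of 0.2 N m while turning means the socket drives the nut, so it fits. I'll keep turning until the stop.

>>> servo_tool:
  delta_pos:
    - [0, 0, 0]
    - [0, 0, 0]
    - [0, 0, 0]
  dr:
    - [0, 0, -0.025]
    - [0, 0, -0.05]
    - [0, 0, -0.075]
  fingers: [0.5, 0.5, 0.5]
  force: 55

```text
clock: 11.62
position: [561.7, 210.6, 88.2]
eef_rot: [3.139, -0.003, 0.552]
force: [-3.6, 1.5, 7.3]
finger_gap: 31.3
grasp_force: 54.8
```

```bash
python3 - <<'E'
from h import *
s=read_state();print(s['position'],s['eef_rot'],s['force'],s['moment'],s['effort'][5])
E
```

```text
[561.66771646 210.6168837   88.16340112] [ 3.13932732 -0.00338151  0.55229952] [-3.64046584  1.53766451  7.27463274] [0.28509019 0.86624418 0.31194402] -0.05914224777370691
```

>>> servo_tool:
  delta_pos:
    - [0, 0, 0]
    - [0, 0, 0]
    - [0, 0, 0]
  dr:
    - [0, 0, -0.02]
    - [0, 0, -0.04]
    - [0, 0, -0.06]
  fingers: [0.5, 0.5, 0.5]

```text
clock: 12.0
position: [562.0, 210.3, 88.2]
eef_rot: [3.139, -0.004, 0.366]
force: [-2.9, 0.0, 6.1]
finger_gap: 30.9
grasp_force: 54.8
```

```bash
python3 - <<'E'
from h import *
s=read_state();print(s['position'],s['eef_rot'],s['force'],s['moment'],s['effort'][5])
E
```

```text
[561.97023358 210.25551861  88.1914311 ] [ 3.13876019 -0.0040027   0.36595556] [-2.90012592  0.02927296  6.13721181] [0.06739473 0.72479457 0.58301233] 0.15714547131210566
```

>>> servo_tool:
  delta_pos:
    - [0, 0, 0]
    - [0, 0, 0]
    - [0, 0, 0]
  dr:
    - [0, 0, -0.015]
    - [0, 0, -0.03]
    - [0, 0, -0.03]
  fingers: [0.5, 0.5, 0.5]

```text
clock: 12.38
position: [562.2, 210.1, 88.2]
eef_rot: [3.139, -0.005, 0.272]
force: [-1.9, -0.1, 6.7]
finger_gap: 30.6
grasp_force: 54.8
```

```bash
python3 - <<'E'
from h import *
for i in range(2):
    s=read_state();print(s['position'],s['eef_rot'],s['force'],s['moment'],s['effort'][5]);read_camera("top")
E
```

```text
[562.19387877 210.12928123  88.20805215] [ 3.13928086 -0.00462806  0.27234972] [-1.94410995 -0.09327725  6.69676508] [-0.00163243  0.72310998  0.22878397] 0.3049013391137123
[562.17378868 210.12429045  88.17449566] [ 3.13933084 -0.00452897  0.27245403] [-2.43438245 -0.35860436  6.07360568] [0.04495338 0.67536955 0.30952353] 0.26920379139482975
```

>>> servo_tool:
  delta_pos:
    - [0, 0, 0]
    - [0, 0, 0]
    - [0, 0, 0]
  dr:
    - [0, 0, -0.025]
    - [0, 0, -0.05]
    - [0, 0, -0.075]
  fingers: [0.5, 0.5, 0.5]
  force: 60

```text
clock: 12.85
position: [562.3, 209.7, 88.2]
eef_rot: [3.14, -0.005, 0.033]
force: [-1.7, -1.9, 7.4]
finger_gap: 30.5
grasp_force: 59.8
```

```bash
python3 - <<'E'
from h import *
for i in range(2):
    s=read_state();print(s['position'],s['eef_rot'],s['force'],s['moment'],s['effort'][5]);read_camera("top")
E
```

```text
[562.25844352 209.74248006  88.23072162] [ 3.14000049 -0.00501092  0.03302014] [-1.66894355 -1.85363037  7.43260719] [-0.31380345  0.69089845 -0.05564709] -0.6039650738239288
[562.2559415  209.71598399  88.23238879] [ 3.14017093 -0.00493156  0.03053408] [-2.09417855 -0.99288743  6.55779146] [-0.27030738  0.72381517 -0.1811177 ] -0.06979015655815601
```

>>> servo_tool:
  delta_pos:
    - [0, 0.003, 0.001]
    - [0, 0.006, 0.001]
    - [0, 0.006, 0.001]
  dr:
    - [0, 0, 0]
    - [0, 0, 0]
    - [0, 0, 0]
  fingers: [0.5, 0.5, 0.5]

```text
clock: 13.32
position: [562.2, 210.1, 88.3]
eef_rot: [3.136, -0.004, 0.037]
force: [-0.7, -9.9, 6.3]
finger_gap: 30.9
grasp_force: 59.9
```

>>> servo_tool:
  delta_pos:
    - [0, -0.006, 0]
    - [0, -0.012, 0]
    - [0, -0.012, 0]
  dr:
    - [0, 0, 0]
    - [0, 0, 0]
    - [0, 0, 0]
  fingers: [0.5, 0.5, 0.5]

```text
clock: 13.7
position: [562.2, 209.4, 88.3]
eef_rot: [-3.138, -0.005, 0.034]
force: [-0.5, 4.1, 3.9]
finger_gap: 31.1
grasp_force: 59.8
```

>>> servo_tool:
  delta_pos:
    - [-0.003, 0.006, 0]
    - [-0.006, 0.006, 0]
    - [-0.006, 0.006, 0]
  dr:
    - [0, 0, 0]
    - [0, 0, 0]
    - [0, 0, 0]
  fingers: [0.5, 0.5, 0.5]

```text
clock: 14.08
position: [561.7, 209.8, 88.3]
eef_rot: [3.14, -0.01, 0.036]
force: [5.4, -3.6, 0.4]
finger_gap: 30.7
grasp_force: 59.9
```

>>> servo_tool:
  delta_pos:
    - [0.006, 0, 0]
    - [0.012, 0, 0]
    - [0.012, 0, 0]
  dr:
    - [0, 0, 0]
    - [0, 0, 0]
    - [0, 0, 0]
  fingers: [0.5, 0.5, 0.5]

```text
clock: 14.45
position: [562.3, 209.8, 88.2]
eef_rot: [3.14, 0.002, 0.036]
force: [-2.7, -3.4, 9.9]
finger_gap: 31.1
grasp_force: 59.9
```

>>> servo_tool:
  delta_pos:
    - [-0.006, 0, -0.001]
    - [-0.006, 0, -0.001]
  dr:
    - [0, 0, -0.01]
    - [0, 0, -0.025]
  fingers: [0.5, 0.5]

```text
clock: 14.7
position: [562.0, 209.7, 88.2]
eef_rot: [3.139, -0.005, -0.042]
force: [2.0, -3.9, 8.3]
finger_gap: 31.2
grasp_force: 59.9
```

```bash
python3 - <<'E'
from h import *
for i in range(3):
    s=read_state();print(s['position'],s['eef_rot'],s['force'],s['moment'],s['effort'][5]);i<2 and read_camera("top")
E
```

```text
[562.01929808 209.67571734  88.20617701] [ 3.13949874 -0.00492116 -0.04183101] [ 2.02455168 -3.90755485  8.32346328] [-0.77937522 -0.00231604  0.26706841] -0.049037032295018435
[562.05074671 209.6387713   88.19888228] [ 3.13954644 -0.0047847  -0.04332992] [ 1.59497549 -4.3399564   7.60903496] [-0.69477918 -0.03267439  0.1546971 ] 0.2278609061613679
[562.05845897 209.67419764  88.2156018 ] [ 3.1396059  -0.00476483 -0.04147702] [ 1.66860663 -3.42565873  7.89631738] [-0.70303026  0.01231268  0.08533143] 0.2146921819075942
```

>>> servo_tool:
  delta_pos:
    - [0, 0, 0]
  dr:
    - [0, 0, -0.02]
  fingers: [0.5]

```text
clock: 14.92
position: [562.0, 209.5, 88.2]
eef_rot: [3.14, -0.005, -0.105]
force: [0.4, -4.6, 8.7]
finger_gap: 31.1
grasp_force: 59.9
```

```bash
python3 - <<'E'
from h import *
for i in range(3):
    s=read_state();print(s['position'],s['eef_rot'],s['force'],s['moment'],s['effort'][5]);i<2 and read_camera("top")
E
```

```text
[562.01003027 209.53144437  88.18384809] [ 3.13964733 -0.00469204 -0.10530563] [ 0.40755021 -4.57654691  8.742302  ] [-0.82487748 -0.06890996  0.04836348] -0.30156947672367096
[562.01868936 209.57150348  88.20200957] [ 3.13984747 -0.0046964  -0.10782281] [ 0.94549342 -3.97383534  7.91864292] [-0.83759837 -0.04234833 -0.04448895] 0.019608402508310974
[562.00389229 209.56015749  88.20181708] [ 3.13992597 -0.00460582 -0.10550185] [ 0.78236576 -4.17554932  7.89051003] [-0.87999228  0.00344878 -0.19985347] 0.024425230803899467
```

```bash
python3 - <<'E'
from h import *
for i in range(8):
    s=read_state();print(s['clock'],s['eef_rot'][2].round(4),s['force'].round(1),s['moment'].round(2),s['effort'][5].round(2));read_camera("top")
E
```

```text
15.025 -0.1055 [ 0.8 -4.2  7.9] [-0.88  0.   -0.2 ] 0.02
15.075 -0.105 [ 1.  -3.9  9.6] [-0.78 -0.05 -0.12] -0.09
15.125 -0.1049 [ 0.2 -4.3  7.9] [-0.82  0.03 -0.06] -0.11
15.175 -0.105 [ 1.2 -4.9  8.3] [-0.79 -0.02 -0.16] -0.12
15.225 -0.105 [ 1.3 -4.4  7.5] [-0.74  0.01 -0.13] -0.12
15.275 -0.105 [ 0.7 -4.5  7.3] [-0.85 -0.03 -0.04] -0.12
15.325 -0.105 [ 1.6 -4.   8. ] [-0.78  0.04 -0.12] -0.12
15.375 -0.105 [ 0.  -4.8  7.5] [-0.71 -0.02 -0.09] -0.12
```

>>> servo_tool:
  delta_pos:
    - [0, 0, 0]
  dr:
    - [0, 0, 0.03]
  fingers: [0.5]

```text
clock: 15.55
position: [562.0, 209.7, 88.2]
eef_rot: [3.14, -0.004, -0.009]
force: [1.3, -4.0, 8.6]
finger_gap: 30.9
grasp_force: 59.9
```

```bash
python3 - <<'E'
from h import *
for i in range(4):
    s=read_state();print(s['clock'],s['eef_rot'][2].round(4),s['force'].round(1),s['moment'].round(2),s['effort'][5].round(2));read_camera("top")
E
```

```text
15.55 -0.0089 [ 1.3 -4.   8.6] [-0.67  0.05 -0.19] 0.4
15.6 -0.0057 [ 1.1 -3.3  7.8] [-0.66  0.04 -0.09] -0.26
15.65 -0.0096 [ 1.2 -2.6  7.4] [-0.67 -0.02 -0.01] -0.25
15.7 -0.0104 [ 1.  -4.   7.8] [-0.66  0.02 -0.06] -0.08
```

>>> servo_tool:
  delta_pos:
    - [0, 0, 0]
  dr:
    - [0, 0, 0.03]
  fingers: [0.5]

```text
clock: 15.88
position: [561.9, 209.9, 88.2]
eef_rot: [3.14, -0.004, 0.085]
force: [1.6, -3.7, 8.4]
finger_gap: 30.6
grasp_force: 59.8
```

```bash
python3 - <<'E'
from h import *
for i in range(4):
    s=read_state();print(s['clock'],s['eef_rot'][2].round(4),s['force'].round(1),s['moment'].round(2),s['effort'][5].round(2));read_camera("top")
E
```

```text
15.875 0.0854 [ 1.6 -3.7  8.4] [-0.6   0.09 -0.28] 0.4
15.925 0.0885 [ 0.1 -3.7  8.1] [-0.61  0.05 -0.1 ] -0.26
15.975 0.0846 [ 1.1 -3.4  8.2] [-0.61  0.02 -0.07] -0.25
16.025 0.0838 [ 0.4 -3.3  8.1] [-0.64  0.01 -0.02] -0.07
```

>>> servo_tool:
  delta_pos:
    - [0, 0, 0]
  dr:
    - [0, 0, 0.03]
  fingers: [0.5]

```text
clock: 16.2
position: [561.9, 210.1, 88.2]
eef_rot: [3.14, -0.004, 0.179]
force: [0.8, -2.4, 8.5]
finger_gap: 30.8
grasp_force: 59.8
```

```bash
python3 - <<'E'
from h import *
for i in range(4):
    s=read_state();print(s['clock'],s['eef_rot'][2].round(4),s['force'].round(1),s['moment'].round(2),s['effort'][5].round(2));read_camera("top")
E
```

```text
16.2 0.1795 [ 0.8 -2.4  8.5] [-0.44  0.05 -0.17] 0.4
16.25 0.1826 [ 2.  -3.   8.2] [-0.58  0.01 -0.05] -0.26
16.3 0.1788 [ 0.7 -3.   8.1] [-0.5   0.07 -0.05] -0.25
16.35 0.178 [ 1.2 -1.8  7.4] [-0.5   0.06 -0.03] -0.07
```

>>> servo_tool:
  delta_pos:
    - [0.001, -0.002, 0]
    - [0.001, -0.002, 0]
    - [0.001, -0.002, 0]
    - [0.001, -0.002, 0]
    - [0.001, -0.002, 0]
  dr:
    - [0, 0, -0.01]
    - [0, 0, -0.02]
    - [0, 0, -0.03]
    - [0, 0, -0.04]
    - [0, 0, -0.05]
  fingers: [0.5, 0.5, 0.5, 0.5, 0.5]

```text
clock: 17.02
position: [561.8, 209.8, 88.2]
eef_rot: [3.141, -0.003, 0.02]
force: [-0.6, -1.0, 8.7]
finger_gap: 31.1
grasp_force: 59.8
```

```bash
cat > m.py <<'E'
from h import *
for i in range(4):
    s=read_state();print(s['clock'],s['position'].round(2),s['eef_rot'][2].round(4),s['force'].round(1),s['moment'].round(2),s['effort'][5].round(2))
    if i<3: read_camera("top")
E
python3 m.py
```

```text
17.025 [561.76 209.82  88.16] 0.0197 [-0.6 -1.   8.7] [-0.07  0.24  0.03] -0.12
17.075 [561.76 209.82  88.14] 0.0188 [-0.2 -1.1  8.1] [-0.08  0.22 -0.  ] 0.09
17.125 [561.77 209.82  88.16] 0.0202 [-0.1 -1.3  9. ] [-0.05  0.27  0.02] 0.1
17.175 [561.78 209.82  88.15] 0.0205 [-0.4 -0.9  9.7] [-0.05  0.22 -0.03] 0.04
```

>>> servo_tool:
  delta_pos:
    - [0, 0, 0]
    - [0, 0, 0]
    - [0, 0, 0]
    - [0, 0, 0]
    - [0, 0, 0]
  dr:
    - [0, 0, -0.01]
    - [0, 0, -0.02]
    - [0, 0, -0.03]
    - [0, 0, -0.04]
    - [0, 0, -0.05]
  fingers: [0.5, 0.5, 0.5, 0.5, 0.5]

```text
clock: 17.8
position: [562.1, 209.5, 88.2]
eef_rot: [3.141, -0.004, -0.137]
force: [0.3, -1.6, 8.3]
finger_gap: 30.9
grasp_force: 59.8
```

```bash
python3 m.py
```

```text
17.8 [562.1  209.52  88.16] -0.1368 [ 0.3 -1.6  8.3] [-0.25  0.13  0.11] -0.06
17.85 [562.1  209.5   88.17] -0.1377 [ 0.4 -2.4  7.8] [-0.19  0.08  0.08] 0.12
17.9 [562.06 209.5   88.14] -0.1365 [ 1.  -1.7  7.7] [-0.25  0.08 -0.01] 0.11
17.95 [562.07 209.53  88.16] -0.1362 [ 0.8 -2.7  8.2] [-0.27  0.1   0.03] 0.05
```

>>> servo_tool:
  delta_pos:
    - [0, 0, 0]
    - [0, 0, 0]
    - [0, 0, 0]
    - [0, 0, 0]
    - [0, 0, 0]
  dr:
    - [0, 0, -0.01]
    - [0, 0, -0.02]
    - [0, 0, -0.03]
    - [0, 0, -0.04]
    - [0, 0, -0.05]
  fingers: [0.5, 0.5, 0.5, 0.5, 0.5]

```text
clock: 18.58
position: [562.1, 209.1, 88.2]
eef_rot: [3.141, -0.004, -0.293]
force: [0.7, -1.6, 9.2]
finger_gap: 30.8
grasp_force: 59.8
```

```bash
python3 m.py
```

```text
18.575 [562.11 209.07  88.16] -0.2932 [ 0.7 -1.6  9.2] [-0.5   0.12  0.24] 0.05
18.625 [562.08 209.07  88.16] -0.294 [ 0.7 -2.7  8.3] [-0.5   0.05  0.23] 0.23
18.675 [562.1  209.07  88.15] -0.2928 [ 0.8 -3.3  8.2] [-0.45  0.19  0.16] 0.21
18.725 [562.09 209.08  88.15] -0.2925 [ 1.  -2.6  9.3] [-0.46  0.07  0.15] 0.15
```

>>> servo_tool:
  delta_pos:
    - [0, 0, 0]
    - [0, 0, 0]
    - [0, 0, 0]
    - [0, 0, 0]
    - [0, 0, 0]
  dr:
    - [0, 0, -0.01]
    - [0, 0, -0.02]
    - [0, 0, -0.03]
    - [0, 0, -0.04]
    - [0, 0, -0.05]
  fingers: [0.5, 0.5, 0.5, 0.5, 0.5]

```text
clock: 19.35
position: [562.1, 208.8, 88.2]
eef_rot: [3.141, -0.004, -0.45]
force: [0.1, -2.9, 8.2]
finger_gap: 30.9
grasp_force: 59.8
```

```bash
python3 m.py
```

```text
19.35 [562.07 208.77  88.17] -0.45 [ 0.1 -2.9  8.2] [-0.62  0.19  0.21] 0.05
19.4 [562.02 208.78  88.14] -0.4509 [ 1.3 -3.7  9.3] [-0.58  0.1   0.18] 0.24
19.45 [562.04 208.78  88.17] -0.4496 [ 0.5 -3.6  8.5] [-0.61  0.16  0.16] 0.21
19.5 [562.02 208.78  88.15] -0.4495 [-0.3 -3.1  9.3] [-0.58  0.1   0.16] 0.15
```

>>> servo_tool:
  delta_pos:
    - [0, 0, 0]
    - [0, 0, 0]
    - [0, 0, 0]
    - [0, 0, 0]
    - [0, 0, 0]
  dr:
    - [0, 0, -0.01]
    - [0, 0, -0.02]
    - [0, 0, -0.03]
    - [0, 0, -0.04]
    - [0, 0, -0.05]
  fingers: [0.5, 0.5, 0.5, 0.5, 0.5]

```text
clock: 20.12
position: [562.0, 208.5, 88.1]
eef_rot: [3.141, -0.005, -0.604]
force: [0.5, -4.1, 8.0]
finger_gap: 30.9
grasp_force: 59.8
```

```bash
python3 m.py
```

```text
20.125 [561.97 208.45  88.15] -0.6041 [ 0.5 -4.1  8. ] [-0.74  0.12  0.59] 0.58
20.175 [561.95 208.47  88.16] -0.6058 [ 0.8 -4.8 10. ] [-0.73  0.07  0.46] 0.47
20.225 [561.99 208.48  88.15] -0.6049 [-0.1 -3.8  8.4] [-0.73  0.13  0.38] 0.47
20.275 [561.99 208.47  88.16] -0.6049 [-0.2 -5.4  8.6] [-0.72  0.15  0.39] 0.42
```

>>> servo_tool:
  delta_pos:
    - [0, 0, 0]
    - [0, 0, 0]
    - [0, 0, 0]
    - [0, 0, 0]
    - [0, 0, 0]
  dr:
    - [0, 0, -0.01]
    - [0, 0, -0.02]
    - [0, 0, -0.03]
    - [0, 0, -0.04]
    - [0, 0, -0.05]
  fingers: [0.5, 0.5, 0.5, 0.5, 0.5]

```text
clock: 20.9
position: [561.5, 208.5, 88.4]
eef_rot: [3.141, -0.004, -0.765]
force: [0.1, -4.8, 10.4]
finger_gap: 30.7
grasp_force: 59.9
```

```bash
python3 m.py
```

```text
20.9 [561.53 208.51  88.36] -0.7653 [ 0.1 -4.8 10.4] [-0.98  0.29 -0.12] -0.32
20.95 [561.51 208.49  88.39] -0.7664 [-0.8 -4.6 10.2] [-0.94  0.34 -0.2 ] -0.14
21.0 [561.54 208.52  88.4 ] -0.7651 [-1.2 -3.8 10.3] [-0.96  0.33 -0.22] -0.12
21.05 [561.51 208.5   88.39] -0.7648 [-1.8 -4.8 10.8] [-0.92  0.29 -0.24] -0.18
```

The torque trace shows free play, then 0.2 N m of friction, then a rise to 0.6 (the stop). After that a reversal and a 0.2 mm rise: the socket cammed over the tight nut's corner. The wrist range is nearly used up, so I'll lift, rotate back, reseat, and tighten more gently.

>>> servo_tool:
  delta_pos:
    - [0, -0.001, 0.02]
    - [0, -0.001, 0.04]
    - [0, -0.001, 0.042]
    - [0, -0.001, 0.042]
    - [0, -0.001, 0.042]
  dr:
    - [0, 0, 0]
    - [0, 0, 0]
    - [0, 0, 0.05]
    - [0, 0, 0.1]
    - [0, 0, 0.138]
  fingers: [0.5, 0.5, 0.5, 0.5, 0.5]

```text
clock: 21.68
position: [559.3, 209.1, 106.5]
eef_rot: [3.14, 0.003, -0.327]
force: [0.0, 1.1, -1.3]
finger_gap: 30.8
grasp_force: 60.0
```

```bash
python3 m.py; python3 - <<'E'
from h import *
print(read_state()['q'])
im,K,R,t=cam("scene")
c=im[200:300,320:450];cv2.imwrite("pics/lift.png",cv2.resize(c,None,fx=5,fy=5,interpolation=cv2.INTER_CUBIC))
E
```

```text
21.675 [559.3  209.15 106.5 ] -0.3274 [ 0.   1.1 -1.3] [-0.    0.13  0.01] 0.58
21.725 [559.31 209.19 106.59] -0.325 [ 0.4 -0.1 -2.6] [-0.04  0.19 -0.04] -0.18
21.775 [559.39 209.2  106.73] -0.3318 [-0.3  0.3 -2.7] [ 0.03  0.16 -0.01] -0.36
21.825 [559.56 209.21 106.94] -0.3337 [-0.8 -0.7 -2.3] [0.01 0.21 0.03] -0.11
[ 1.70938523e-01  6.41470155e-01  1.60034406e+00 -1.16135797e-04
  9.02024463e-01  2.07553005e+00]
```

View pics/lift.png

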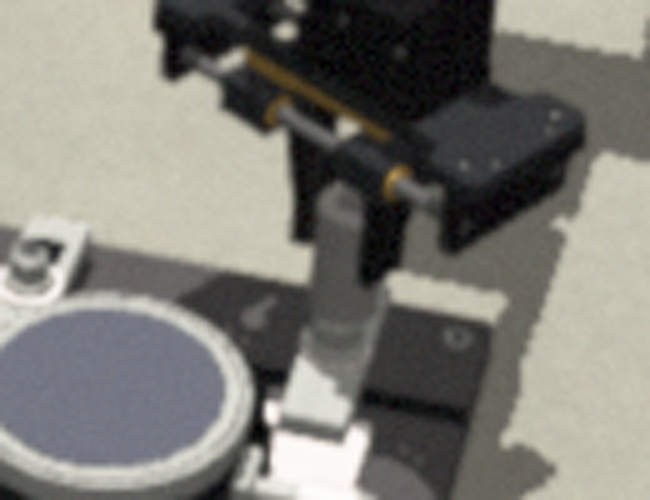

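The picture shows the socket still upright in the fingers just above the nut (crop (340,330)). I'll reseat it.

>>> servo_tool:
  delta_pos:
    - [0.003, 0, -0.01]
    - [0.003, 0, -0.016]
    - [0.003, 0, -0.022]
    - [0.003, 0, -0.028]
    - [0.003, 0, -0.028]
  dr:
    - [0, 0, 0]
    - [0, 0, 0]
    - [0, 0, 0]
    - [0, 0, 0]
    - [0, 0, 0]
  fingers: [0.5, 0.5, 0.5, 0.5, 0.5]

```text
clock: 22.5
position: [561.5, 209.0, 93.5]
eef_rot: [3.141, 0.001, -0.332]
force: [-0.7, -1.6, -3.2]
finger_gap: 30.5
grasp_force: 60.0
```

```bash
python3 m.py
```

```text
22.5 [561.49 208.96  93.47] -0.3324 [-0.7 -1.6 -3.2] [-0.29  0.3   0.04] 0.01
22.55 [561.46 208.96  93.56] -0.3323 [-0.8 -1.1 -2.9] [-0.37  0.36  0.  ] 0.01
22.6 [561.5  208.96  93.62] -0.3324 [-0.4 -1.4 -3.2] [-0.4   0.29  0.02] 0.01
22.65 [561.47 208.98  93.65] -0.3323 [-0.9 -1.5 -3. ] [-0.37  0.3   0.03] 0.01
```

>>> servo_tool:
  delta_pos:
    - [0, 0, -0.005]
    - [0, 0, -0.01]
    - [0, 0, -0.0125]
    - [0, 0, -0.0145]
    - [0, 0, -0.0145]
  dr:
    - [0, 0, 0]
    - [0, 0, 0]
    - [0, 0, 0]
    - [0, 0, 0]
    - [0, 0, 0]
  fingers: [0.5, 0.5, 0.5, 0.5, 0.5]

```text
clock: 23.28
position: [562.1, 208.8, 88.5]
eef_rot: [3.141, -0.001, -0.332]
force: [-3.6, -4.0, 10.2]
finger_gap: 30.7
grasp_force: 60.0
```

```bash
python3 m.py
```

```text
23.275 [562.09 208.85  88.45] -0.332 [-3.6 -4.  10.2] [-0.84  1.03  0.06] 0.02
23.325 [562.09 208.84  88.49] -0.3321 [-3.  -4.1  9.3] [-0.94  0.99  0.01] 0.02
23.375 [562.09 208.84  88.47] -0.332 [-4.1 -4.9 10.3] [-0.9   0.98 -0.01] 0.02
23.425 [562.06 208.85  88.47] -0.332 [-2.8 -4.3  9.6] [-0.92  1.03  0.03] 0.02
```

>>> servo_tool:
  delta_pos:
    - [0, 0, 0]
    - [0, 0, 0]
    - [0, 0, 0]
    - [0, 0, 0]
    - [0, 0, 0]
  dr:
    - [0, 0, -0.005]
    - [0, 0, -0.01]
    - [0, 0, -0.015]
    - [0, 0, -0.02]
    - [0, 0, -0.025]
  fingers: [0.5, 0.5, 0.5, 0.5, 0.5]

```text
clock: 24.05
position: [561.9, 208.4, 88.5]
eef_rot: [3.14, -0.001, -0.41]
force: [-3.0, -6.0, 10.2]
finger_gap: 31.1
grasp_force: 60.0
```

```bash
python3 m.py
```

```text
24.05 [561.91 208.44  88.46] -0.4101 [-3.  -6.  10.2] [-1.13  1.07  0.2 ] 0.08
24.1 [561.91 208.43  88.47] -0.4105 [-4.  -5.2 10.1] [-1.1   1.07  0.17] 0.19
24.15 [561.9  208.41  88.47] -0.4098 [-4.6 -6.2  8.8] [-1.11  1.01  0.15] 0.16
24.2 [561.92 208.42  88.46] -0.4098 [-4.4 -5.2  9.7] [-1.04  0.97  0.12] 0.12
```

>>> servo_tool:
  delta_pos:
    - [0, 0, 0]
    - [0, 0, 0]
    - [0, 0, 0]
    - [0, 0, 0]
    - [0, 0, 0]
  dr:
    - [0, 0, -0.005]
    - [0, 0, -0.01]
    - [0, 0, -0.015]
    - [0, 0, -0.02]
    - [0, 0, -0.025]
  fingers: [0.5, 0.5, 0.5, 0.5, 0.5]

```text
clock: 24.82
position: [561.7, 208.2, 88.4]
eef_rot: [3.14, -0.001, -0.488]
force: [-2.5, -4.8, 9.9]
finger_gap: 30.7
grasp_force: 60.0
```

```bash
python3 m.py
```

```text
24.825 [561.67 208.24  88.45] -0.4881 [-2.5 -4.8  9.9] [-1.16  1.12  0.26] 0.19
24.875 [561.65 208.28  88.46] -0.4885 [-3.4 -5.7 10.6] [-1.16  1.15  0.25] 0.28
24.925 [561.7  208.25  88.48] -0.4879 [-5.5 -5.1 10.9] [-1.1   1.06  0.23] 0.24
24.975 [561.64 208.26  88.44] -0.4878 [-3.2 -5.9 10. ] [-1.11  1.12  0.19] 0.21
```

>>> servo_tool:
  delta_pos:
    - [-0.002, -0.003, 0]
    - [-0.002, -0.003, 0]
    - [-0.002, -0.003, 0]
    - [-0.002, -0.003, 0]
  dr:
    - [0, 0, -0.004]
    - [0, 0, -0.008]
    - [0, 0, -0.012]
    - [0, 0, -0.015]
  fingers: [0.5, 0.5, 0.5, 0.5]

```text
clock: 25.48
position: [561.5, 208.0, 88.5]
eef_rot: [-3.141, -0.002, -0.535]
force: [-3.2, -2.5, 9.1]
finger_gap: 30.7
grasp_force: 60.0
```

```bash
python3 m.py
```

```text
25.475 [561.52 208.    88.48] -0.5349 [-3.2 -2.5  9.1] [-0.5   0.86  0.43] 0.41
25.525 [561.52 207.98  88.46] -0.535 [-2.  -1.2  8.6] [-0.45  0.92  0.45] 0.47
25.575 [561.52 207.99  88.48] -0.5346 [-2.6 -2.5  8.4] [-0.49  0.86  0.41] 0.45
25.625 [561.53 208.01  88.48] -0.5346 [-2.8 -2.4  7.8] [-0.47  0.91  0.4 ] 0.43
```

>>> servo_tool:
  delta_pos:
    - [0, 0, 0]
    - [0, 0, 0]
    - [0, 0, 0]
  dr:
    - [0, 0, -0.005]
    - [0, 0, -0.01]
    - [0, 0, -0.01]
  fingers: [0.5, 0.5, 0.5]

```text
clock: 26.0
position: [561.5, 207.9, 88.5]
eef_rot: [-3.141, -0.002, -0.565]
force: [-2.6, -2.9, 8.4]
finger_gap: 31.0
grasp_force: 60.0
```

```bash
python3 m.py
```

```text
26.0 [561.48 207.93  88.47] -0.5654 [-2.6 -2.9  8.4] [-0.51  0.91  0.52] 0.56
26.05 [561.52 207.94  88.48] -0.5654 [-3.8 -2.6  8.6] [-0.49  0.89  0.52] 0.54
26.1 [561.5  207.94  88.48] -0.5653 [-2.8 -2.   8.8] [-0.52  0.85  0.53] 0.54
26.15 [561.48 207.94  88.47] -0.5653 [-2.8 -2.   8.5] [-0.53  0.91  0.49] 0.54
```

Torque holds at 0.52 N m, well above the nut's friction and at the same yaw as before. The nut is therefore on its stop, with the socket down (TCP 88.5, Fz about 8.5 N) and gripped.

```bash
python3 -c "
from rig import *
print(sign_off())"
```

```text
the job is handed in; nothing more can be done
None
```

The medium socket (32 mm outside, for 22 mm nuts) fits the left nut, which is tight: torque held at about 0.52 N m against its stop. The job was handed in with that socket gripped and fully down; on the first tightening it jumped over the nut's corners, so I lifted it, reseated it and tightened more gently.

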